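Set the hardness tester's test-force selector and confirm

ROBOT

A 7-joint arm with a two-finger parallel gripper is mounted at the origin on the work surface. World frame = base frame: x ahead of the robot, y to its left, z up, the work surface at z = 0. Lengths are in m, angles in rad, forces in N, time in s.
With the tool pointing down it reaches from about 0.4 to 0.875 m from the base axis. Payload 19.3 kg.
Tool frame: the origin (TCP) lies at the very end of the fingers, on their centre line; the grasp point (between the pads) lies 19 mm behind it; z points along the fingers, y is the line along which they close (so a half turn about z gives the same grasp; the last joint's range is limited). The gripper opens to 85 mm and grips with 20 to 120 N. Pads are 22 mm wide; open, the fingers measure 114 mm over their backs; the gripper's body (76 mm by 85 mm) begins 54 mm behind the grasp point. The pads swing forward as they close: fully open they stand 13 mm farther back than shut.
Start: joints at [1.054, 0.521, -0.036, 1.599, 0.021, 1.021, -0.113], TCP at [0.27, -0.564, 0.196] pointing down, gripper open.
Joint ranges: [-2.91, 2.91], [-0.3, 2.13], [-1.5, 1.42], [0.17, 2.43], [-1.26, 4.41], [0.16, 1.93], [-2.52, 2.52]. Speed limits (rad/s): [1.89, 1.89, 2.39, 2.39, 3.01, 3.01, 3.01].

INTERFACE

Orientations are given as [roll, pitch, yaw] about the fixed x, y, z axes, in that order (R = Rz(yaw) Ry(pitch) Rx(roll)).
In Python, from workcell import monitor, viewer, bot gives the robot as it stands.
- The arm moves only by the tool move_arm, never from a script. Its arguments are lists of equal length, an entry for each row: "gripper": the opening, from 0 (shut) to 1 (fully open); "linear": the shift along the tool's x, y, z in cm, a list of three; "twist": the turn about the tool's z in degrees. A call has 1 to 8 rows; each row shifts and turns the commanded pose from where the row before left it, along the tool's axes as they then stand; what a row does not reach is not made up. A row lasts 1/10 s, in which the tool goes at most 50 mm and 8.59 degrees, less where a joint would pass 70% of its speed; a pose out of reach is approached as far as the arm can. A call with a gripper value outside its range is refused whole. The fingers move at their own pace and stop on an object; "squeeze" is the grip in N (left out, the last holds). Time passes only in rows, so rows that do not move let the fingers close. It gives the time, the measured TCP pose, the force, the opening and the grip force at its end, in the units of the state.
- monitor.observe(): the state, without advancing time (a new reading comes with each control period).
- viewer.grab_frame(name): name is "scene" or "top" or "wrist"; returns a dict with "img" (400x640x3 uint8, red, green, blue), "K" (3x3 intrinsics, pixels), "eye" and "rotation" of the camera in the world. Camera axes: x right, y up, looking along -z (the intrinsics and any distortion apply to the point x, -y, -z); pixel columns grow to the right and rows downward; lengths in m; the calibration is good to about 2 mm. A picture is of the moment at which its call begins. There is no depth.
- bot.job_done(): hands the job in; it is judged then, once.
The state is a dict: "clock": time; "qpos": joint angles; "qd": joint speeds; "joint_efforts": joint torques, N m; "position": TCP position; "tool_rot": TCP orientation; "force": force on the tool from outside, world axes, zero at the start; "moment": the same for the moment, N m; "grip_width": finger opening in m; "finger_force": force on a finger pad.
Only numpy, scipy, OpenCV 4.12 (cv2) and the standard library are available. Lean on these libraries where they do the work, as an engineer would, in place of code of your own. Each camera call takes 0.05 s, during which the arm holds its last target. There are 200 camera calls.

TASK

Set the hardness tester's force selector to the blue dot: with the fingertips, push the orange tab (do not grip or straddle it) round until it points squarely at the blue dot. Only then press the green button on the same white pod fully down to confirm, and let it come up again. Leave the selector at the blue dot and do not disturb the loose things around the pod.

Things in the scene. Friction and masses are not known exactly. Their poses are not given: they have to be found in the camera images.
- pod: white painted control pod fixed to the bench: a box 200 mm (its x) by 320 mm (its y), top face 50 mm above the bench, with the selector and the button on top. Origin on the bench directly under the selector's axis; the box reaches from -115 to +85 mm in its x and -200 to +120 mm in its y; z up
- selector (a joint): turn of the black selector disc about the vertical axis through the pod's origin, rad, counter-clockwise from above; stops at -1.9 and 1.9; starts between -0.4 and 0.4. At value q the tab points along (-cos q, -sin q) in the pod's x, y. Disc 110 mm across, top 64 mm above the bench (flat cap 3 mm higher). No clicks: friction (0.15 N m, some 2.5 N at the tab) keeps it where it is left
- tab (a point): middle of the orange upright tab on the selector's disc: a plate 34 mm long radially (45 to 79 mm from the axis), 8 mm thick, reaching from 60 to 96 mm above the bench. This point is 62 mm from the axis, 78 mm up. Push either flat face sideways, tips about 10 to 15 mm above the disc. Having it between nearly shut fingers, or the tool's centre over it in contact, counts as gripping
- pointer (a point): imaginary point turning with the selector, 94 mm from its axis straight beyond the tab, 52 mm above the bench; it is over a dot's centre when the tab points squarely at that dot
- dot_blue: THE TARGET: blue disc, 24 mm across, 2 mm thick, flat on the pod's top, 94 mm from the selector's axis; origin at its underside's centre. Four such dots (blue, red, yellow, black) lie at selector values -1.45, -0.7, 0.7 and 1.45; which colour is where changes from run to run. Seen only: fingers meet no resistance there
- confirm_top (a point): centre of the top of the green push button (30 mm across), in a black housing on the pod's top, 40 mm to the pod's -x and 155 mm to its -y from the selector's axis; the point moves down with the button
- confirm (a joint): travel of the green button, m: 0 up, 0.006 fully down; springs back; fully down takes about 5 N straight down
- test_block: loose steel hardness test block, a disc 50 mm across and 14 mm high, lying on a thin dark pad on the pod's top at its +x, -y corner, some 80 mm from the green button; origin at the centre of its underside; leave alone
- indenter: loose brass indenter holder standing upright, 32 mm across at the foot, 55 mm high; origin at the centre of its underside; leave alone
- oil_jar: loose amber jar, 48 mm across and 65 mm high; origin at the centre of its underside; leave alone

How it is judged:
On the way, in this order (a step that is already met when the one before it is completed fails the run):
1. the tab points at the blue dot and the selector is still (horizontal distance between pointer and dot_blue below 0.011 m and velocity of joint selector between -0.05 and 0.05 rad/s), for 0.3 s.
2. the green button is pressed down while the tab points at the blue dot (horizontal distance between pointer and dot_blue below 0.011 m and value of joint confirm above 0.0045 m), for 0.05 s.
At the end, for the whole second after the job is handed in: the tab points at the blue dot (the pointer point within 11 mm of the dot's centre, about 7 degrees) and the selector is still, and the green button, pressed at least 4.5 mm down after that, is up again (within 1.5 mm) (all of step 1 and value of joint confirm below 0.0015 m); the robot touches nothing.
It fails at once if the button is pressed while the tab does not point at the blue dot (value of joint confirm above 0.003 m and not (horizontal distance between pointer and dot_blue below 0.011 m)).
It fails at once if the tab is gripped or straddled instead of pushed (the grasp point over the tab while the fingers touch the pod or selector) (x of the grasp point in the frame of tab between -0.027 and 0.027 m and y of the grasp point in the frame of tab between -0.007 and 0.007 m and contact force between the fingers and pod above 1 N).
It fails at once if the test block is disturbed (moved over 15 mm, lifted or tipped) (distance of test_block from where it was at the start of the episode above 0.015 m or angle between test_block's own z axis and vertical above 0.3 rad).
It fails at once if the indenter is disturbed (moved over 15 mm, lifted or tipped) (distance of indenter from where it was at the start of the episode above 0.015 m or angle between indenter's own z axis and vertical above 0.3 rad).
It fails at once if the oil jar is disturbed (moved over 15 mm, lifted or tipped) (distance of oil_jar from where it was at the start of the episode above 0.015 m or angle between oil_jar's own z axis and vertical above 0.3 rad).
It also fails if it takes over 48 s, if anything falls off the work surface, if the arm or the gripper's body presses on something with over 40 N, if the wrist force passes 120 N, or if a joint passes its speed limit or range.

## Working session

There is one attempt and no reset: what is moved stays moved. The work goes in short steps, Python scripts to look and compute and a tool call to move; the robot and the scene stay as the last step left them, time stands still between calls to the robot, and variables do not carry over. Pictures are saved under pics/ and viewed, at most 10 in all, crops included, and the job is handed in when it is done.

Besides the shell and the picture viewer there is one more tool, called after "Request:" by a JSON object that holds its "name" and its "arguments". move_arm: Moves the arm, as the interface text tells. Its arguments: {"type":"object","properties":{"gripper":{"type":"array"},"linear":{"type":"array"},"twist":{"type":"array"},"squeeze":{"type":"number"}},"required":["gripper","linear","twist"]}

```bash
mkdir -p pics; ls
python3 - <<'E'
from workcell import monitor, viewer, bot
import cv2,numpy as np
s=monitor.observe();print({k:np.round(v,3).tolist() for k,v in s.items()})
for n in("scene","top"):
    f=viewer.grab_frame(n);cv2.imwrite(f"pics/{n}0.png",f["img"][...,::-1]);print(n,f["K"],f["eye"],f["rotation"],[k for k in f])
E
```

```text
pics
{'clock': 0.0, 'qpos': [1.054, 0.522, -0.036, 1.6, 0.021, 1.021, -0.113], 'qd': [0.0, -0.001, -0.002, -0.0, 0.001, 0.001, 0.001], 'joint_efforts': [-0.001, -92.713, 1.979, -36.993, 0.018, 0.008, -0.0], 'position': [0.27, -0.563, 0.196], 'tool_rot': [-3.14, 0.0, 0.447], 'force': [0.913, -0.96, -0.133], 'moment': [-0.015, -0.036, -0.001], 'finger_force': 0.0, 'grip_width': 0.085}
scene [[366.4323037    0.         321.87453628]
 [  0.         366.4323037  199.93186231]
 [  0.           0.           1.        ]] [1.06390832 0.09757303 0.5671208 ] [ 0.78978632 -0.01038945  1.74497253] ['img', 'K', 'eye', 'rotation']
top [[504.3419256    0.         320.76895546]
 [  0.         504.3419256  205.29341475]
 [  0.           0.           1.        ]] [0.41735126 0.00863278 0.91773956] [ 0.19733929  0.01615097 -1.58133699] ['img', 'K', 'eye', 'rotation']
```

View pics/scene0.png

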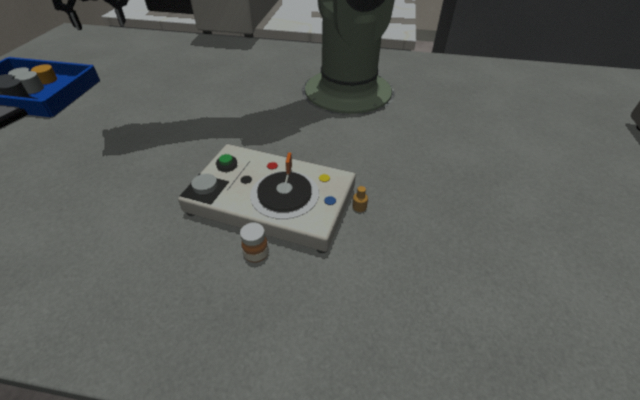

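View pics/top0.png

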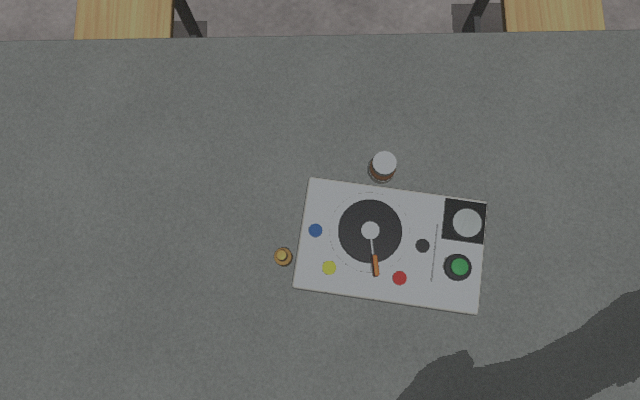

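The scene view shows the pod with the tab at (289,163), blue dot at (330,201), the indenter at (361,200) and the jar at (254,242). In the top view the tab is at (376,266), blue dot (316,230), red (400,278), yellow (329,268), black (423,246), and the button (460,267). Blue is therefore at q=-1.45. Next I measure.

```bash
cat > h.py <<'E'
from workcell import monitor, viewer, bot
import cv2,numpy as np
from scipy.spatial.transform import Rotation as R
def ray(f,p):
    d=np.linalg.solve(f["K"],[p[0],p[1],1.]);d=R.from_euler("xyz",f["rotation"]).as_matrix()@(d*[1,-1,-1])
    return np.array(f["eye"]),d/np.linalg.norm(d)
def plane(f,p,z):
    o,d=ray(f,p);return o+d*(z-o[2])/d[2]
def tri(rs):
    A=sum(np.eye(3)-np.outer(d,d) for o,d in rs);b=sum((np.eye(3)-np.outer(d,d))@o for o,d in rs);return np.linalg.solve(A,b)
HSV=dict(blue=((105,120,60),(125,255,255)),red=((172,120,80),(180,255,255)),yellow=((25,100,100),(34,255,255)),green=((50,100,50),(85,255,255)),orange=((5,140,100),(18,255,255)))
def blob(f,c,box):
    x0,y0,x1,y1=box;h=cv2.cvtColor(f["img"],cv2.COLOR_RGB2HSV)[y0:y1,x0:x1]
    m=cv2.inRange(h,*map(np.array,HSV[c]))
    if c=="red": m|=cv2.inRange(h,np.array((0,150,80)),np.array((4,255,255)))
    n,l,s,ce=cv2.connectedComponentsWithStats(m)
    if n<2:return None
    i=1+np.argmax(s[1:,4]);return ce[i]+[x0,y0],s[i,4],(s[i,:4]+[x0,y0,0,0]).tolist()
E
python3 - <<'E'
from h import *
S,T=viewer.grab_frame("scene"),viewer.grab_frame("top")
bs,bt=(175,140,350,240),(295,175,490,315)
P={}
for c in HSV:
    a,b=blob(S,c,bs),blob(T,c,bt)
    if a is None or b is None: print(c,a,b);continue
    P[c]=tri([ray(S,a[0]),ray(T,b[0])]);z=0.052 if c!="green" else P[c][2]
    print(c,a[0].round(1),a[1],b[0].round(1),b[1],b[2],"tri",P[c].round(4),"planes",plane(S,a[0],z).round(4),plane(T,b[0],z).round(4))
# pod pose from dots (planes, mean of 2)
q=dict(blue=-1.45,yellow=-.7,red=.7)
A=np.array([[-.094*np.cos(v),-.094*np.sin(v)] for v in q.values()]);B=np.array([P[c][:2] for c in q])
a=A-A.mean(0);b=B-B.mean(0);th=np.arctan2((a[:,0]*b[:,1]-a[:,1]*b[:,0]).sum(),(a*b).sum())
M=np.array([[np.cos(th),-np.sin(th)],[np.sin(th),np.cos(th)]]);o=B.mean(0)-M@A.mean(0)
print("yaw",th,"origin",o,"res",(A@M.T+o-B)*1e3)
print("button exp",M@[-.04,-.155]+o)
for n,px in dict(cap=((370,230),(285,188))).items(): print(n,plane(T,px[0],.067),plane(S,px[1],.067),tri([ray(T,px[0]),ray(S,px[1])]))
d=M.T@(P["orange"][:2]-o);print("q tab",np.arctan2(-d[1],-d[0]),np.hypot(*d))
for n,pt,ps,z in(("jar lid",(384,162),(253,231),.065),("indenter foot",(284,258),(361,206),.01),("indenter top",(282,254),(361,189),.055)):
    print(n,plane(T,pt,z).round(3),tri([ray(T,pt),ray(S,ps)]).round(3))
E
```

```text
blue [329.6 200.1] 57 [315.2 229.8] 123 [309, 224, 13, 13] tri [0.5477 0.0294 0.0511] planes [0.5489 0.028  0.052 ] [0.5474 0.0309 0.052 ]
red [272.1 165.3] 42 [399.4 277.5] 106 [393, 272, 13, 13] tri [ 0.4641 -0.1127  0.0517] planes [ 0.4645 -0.1138  0.052 ] [ 0.4638 -0.1114  0.052 ]
yellow [323.8 177.6] 67 [328.8 267.1] 139 [323, 261, 13, 13] tri [0.483  0.0067 0.0513] planes [0.4839 0.0052 0.052 ] [0.4827 0.0082 0.052 ]
green [225.1 159.1] 104 [459.2 266.2] 226 [451, 258, 17, 17] tri [ 0.481  -0.2114  0.0673] planes [ 0.4809 -0.2132  0.0673] [ 0.4805 -0.2098  0.0673]
orange [288.1 157.5] 35 [375.6 263.9] 53 [373, 255, 6, 21] tri [ 0.484  -0.0691  0.095 ] planes [ 0.4313 -0.0856  0.052 ] [ 0.4872 -0.0719  0.052 ]
yaw -0.15728196819366086 origin [ 0.54447056 -0.06434689] res [[ 0.1507764   0.18161764]
 [-0.04251668  0.06093456]
 [-0.10825972 -0.24255221]]
button exp [ 0.48068597 -0.2111683 ]
cap [ 0.54359725 -0.06271557  0.067     ] [ 0.54622754 -0.06318698  0.067     ] [ 0.5440124  -0.06337083  0.06489809]
q tab 0.23540725933725032 0.06064317916847531
jar lid [ 0.664 -0.091  0.065] [ 0.664 -0.092  0.065]
indenter foot [0.503 0.089 0.01 ] [0.504 0.09  0.002]
indenter top [0.506 0.088 0.055] [0.506 0.087 0.053]
```

Request:
{"name": "move_arm", "arguments": {"gripper": [0,0,0,0,0,0,0,0], "linear": [[3.5,-2.8,0],[3.5,-2.8,0],[3.5,-2.8,0],[3.5,-2.8,0],[3.5,-2.8,0],[3.5,-2.8,0],[3.5,-2.8,0],[3.5,-2.8,0]], "twist": [0,0,0,0,0,0,0,0], "squeeze": 20}}

```text
clock: 1.0
position: [0.4262, -0.239, 0.1962]
tool_rot: [3.141, -0.0, 0.447]
force: [1.4, -0.5, 0.8]
grip_width: -0.0001
finger_force: 0.0
```

Request:
{"name": "move_arm", "arguments": {"gripper": [0,0,0,0,0,0,0,0], "linear": [[0,0,0],[0,0,0],[0,0,0],[0,0,0],[0,0,0],[0,0,0],[0,0,0],[0,0,0]], "twist": [-8.5,-8.5,-8.5,-8.5,-8.5,-8.5,-8.5,-8.5]}}

```text
clock: 1.8
position: [0.4257, -0.2407, 0.1961]
tool_rot: [-3.142, 0.0, 1.64]
force: [0.3, 0.4, -0.3]
grip_width: -0.0003
finger_force: 0.0
```

Request:
{"name": "move_arm", "arguments": {"gripper": [0,0,0,0,0,0,0,0], "linear": [[3.3,1.7,0],[3.3,1.7,0],[3.3,1.7,0],[3.3,1.7,0],[0,0,3],[0,0,3],[0,0,3],[0,0,0]], "twist": [0,0,0,0,0,0,0,0]}}

```text
clock: 2.6
position: [0.4833, -0.1042, 0.1034]
tool_rot: [-3.137, -0.001, 1.634]
force: [-0.3, 0.5, 0.9]
grip_width: 0.0003
finger_force: 0.0
```

Run:
```python
from h import *
print(monitor.observe()["position"])
T=viewer.grab_frame("scene");cv2.imwrite("pics/s1.png",cv2.resize(T["img"][110:270,150:400,::-1],None,fx=3,fy=3))
```

```text
[ 0.48333705 -0.10424948  0.10336322]
```

View pics/s1.png

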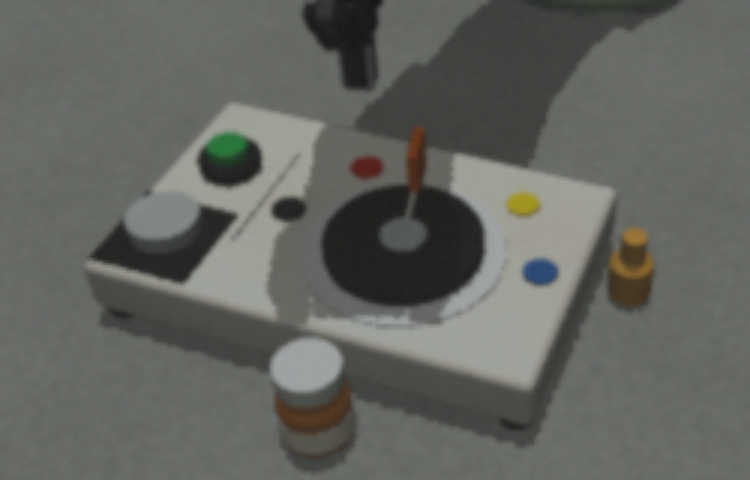

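The crop shows the shut fingers at (360,80), on the -y side of the tab at (415,160), clear of the indenter and jar. Now I descend and bring the fingers up to the tab.

Request:
{"name": "move_arm", "arguments": {"gripper": [0,0,0,0,0,0,0,0], "linear": [[0,0,1.3],[0,0,1.3],[0,0,0],[0.6,0,0],[0.6,0,0],[0.4,0,0],[0.3,0,0],[0,0,0]], "twist": [0,0,0,0,0,0,0,0]}}

```text
clock: 3.45
position: [0.4843, -0.0852, 0.0803]
tool_rot: [3.141, -0.0, 1.634]
force: [0.3, 0.8, -0.2]
grip_width: 0.0002
finger_force: 0.0
```

Request:
{"name": "move_arm", "arguments": {"gripper": [0,0,0,0,0,0,0,0], "linear": [[0.44,-0.09,0],[0.44,-0.09,0],[0.44,-0.09,0],[0.44,-0.09,0],[0.44,-0.09,0],[0.44,-0.09,0],[0.44,-0.09,0],[0.0,0.0,0]], "twist": [4,4,4,4,4,4,4,0]}}

```text
clock: 4.25
position: [0.4826, -0.0542, 0.0802]
tool_rot: [3.141, -0.0, 1.144]
force: [0.1, -1.0, 0.1]
grip_width: -0.0
finger_force: 0.0
```

```bash
cat >> h.py <<'E'
O=np.array([.5445,-.0643]);YAW=-.157
def look(name=None):
    S,T=viewer.grab_frame("scene"),viewer.grab_frame("top")
    for n,f,b in(("scene",S,(250,140,345,215)),("top",T,(300,175,420,300))):
        r=blob(f,"orange",b)
        if r is None: print(n,None);continue
        p=plane(f,r[0],.092)[:2]-O;print(n,r[0].round(1),r[1],"q",round((np.arctan2(-p[1],-p[0])-YAW+np.pi)%(2*np.pi)-np.pi,3),"r",np.hypot(*p).round(4))
    s=monitor.observe();p=s["position"];yaw=s["tool_rot"][2];d=p[:2]-O
    c,n=np.cos(yaw),np.sin(yaw);print("tcp",p.round(4),"yaw",round(yaw,3),"O in tool xy",-np.array([c*d[0]+n*d[1],n*d[0]-c*d[1]]).round(4),"aligned q",round(yaw-np.pi/2-YAW,3),s["force"].round(1))
    if name: cv2.imwrite("pics/"+name,np.hstack([cv2.resize(S["img"][130:250,220:380,::-1],(400,300)),cv2.resize(T["img"][160:310,280:480,::-1],(400,300))]))
E
python3 -c "
from h import *;look('a.png')"
```

```text
scene [287.9 157.1] 22 q 0.277 r 0.0658
top None
tcp [ 0.4825 -0.0547  0.0802] yaw 1.147 O in tool xy [0.0168 0.0605] aligned q -0.267 [ 0.3 -0.7  1. ]
```

View pics/a.png

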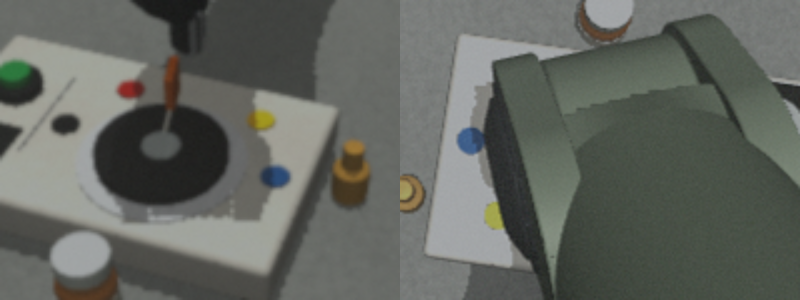

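The tab has not moved: its top is still at crop (172,60). The fingertips appear at (190,50), behind it. I'll compare the fingertip ray with the reported TCP.

Run:
```python
from h import *
p=monitor.observe()["position"];S=viewer.grab_frame("scene");W=viewer.grab_frame("wrist")
M=R.from_euler("xyz",S["rotation"]).as_matrix()
def proj(P):
    c=M.T@(np.array(P)-S["eye"]);u=S["K"]@(c*[1,-1,-1]);return u[:2]/u[2]
print(proj(p),proj([*p[:2],.12]),"tab top",proj([.4827,-.0692,.096]),proj([.4827,-.0692,.06]),"O",proj([*O,.067]))
for z in(.08,.09,.1,.11,.12): print(z,plane(S,(296,150),z).round(3))
cv2.imwrite("pics/b.png",np.hstack([cv2.resize(S["img"][110:190,250:330,::-1],(400,400),interpolation=0),cv2.resize(W["img"][...,::-1],(400,250))[np.minimum(np.arange(400),249)]]))
print(W["eye"],W["rotation"])
```

```text
[295.96173284 163.53929038] [295.18441711 148.14622196] tab top [288.8098161  156.81488689] [289.70428715 170.1649252 ] O [284.66988239 187.35377634]
0.08 [ 0.437 -0.065  0.08 ]
0.09 [ 0.45  -0.062  0.09 ]
0.1 [ 0.462 -0.058  0.1  ]
0.11 [ 0.475 -0.055  0.11 ]
0.12 [ 0.488 -0.052  0.12 ]
[0.5129665  0.0139764  0.25854869] [-0.29930699 -0.00058996 -0.42323646]
```

View pics/b.png

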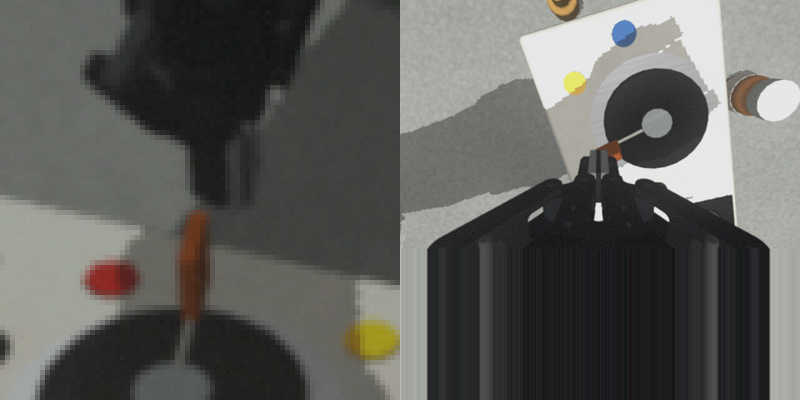

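The left crop shows the fingertips ending at full-image (296,151), above and behind the tab top. The wrist view has the tips at about (320,243) and the tab beyond them. The tips look higher than reported, so I'll triangulate them.

Run:
```python
from h import *
S=viewer.grab_frame("scene");W=viewer.grab_frame("wrist");print(W["K"][0,0],W["K"][:,2])
p=monitor.observe()["position"];M=R.from_euler("xyz",W["rotation"]).as_matrix()
def proj(P):
    c=M.T@(np.array(P)-W["eye"]);u=W["K"]@(c*[1,-1,-1]);return (u[:2]/u[2]).round(1)
for z in(.08,.1,.112,.12):print(z,proj([*p[:2],z]))
print("tab",proj([.4827,-.0692,.096]),"O",proj([*O,.067]),"blue",proj([.5477,.0294,.052]),"blob",blob(W,"orange",(250,150,450,300)),blob(W,"blue",(300,0,450,100)))
for w in((320,238),(320,243),(320,250)):
    t=tri([ray(S,(296,151)),ray(W,w)]);print(w,t.round(4))
cv2.imwrite("pics/c.png",cv2.resize(W["img"][180:300,240:400,::-1],(800,600),interpolation=0))
```

```text
309.6488300236795 [317.21501081 197.73598013   1.        ]
0.08 [317.7 228.8]
0.1 [317.7 242.7]
0.112 [317.8 252.6]
0.12 [317.8 260. ]
tab [328.3 259.8] O [411.2 196.5] blue [358.4  53.4] blob (array([347.67625899, 249.        ]), np.int32(139), [338, 243, 18, 14]) (array([355.42523364,  49.09462617]), np.int32(856), [340, 33, 36, 39])
(320, 238) [ 0.487  -0.0496  0.1152]
(320, 243) [ 0.4859 -0.0509  0.1149]
(320, 250) [ 0.4846 -0.0528  0.1147]
```

View pics/c.png

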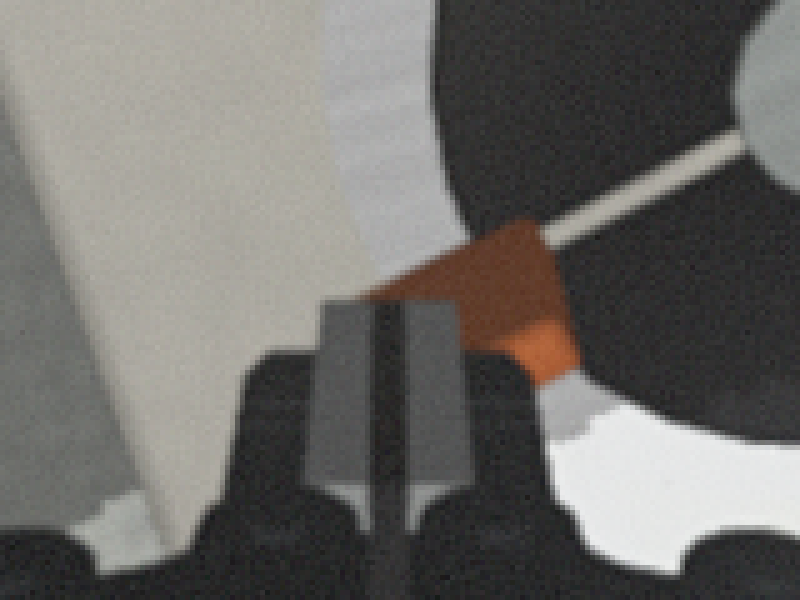

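The gray fingertips end at crop (390,300), full-image (318,240). Scene and wrist views together put them at z≈0.114, though the reported TCP z is 0.080. So the real tips are about 34 mm above the reported TCP and passed over the 0.096 tab top without touching it. I'll back off behind the tab, then go lower and check by camera.

Request:
{"name": "move_arm", "arguments": {"gripper": [0,0,0,0,0,0,0,0], "linear": [[-0.42,0.13,0],[-0.42,0.13,0],[-0.42,0.13,0],[-0.42,0.13,0],[-0.42,0.13,0],[-0.42,0.13,0],[-0.42,0.13,0],[-1.0,0.0,0]], "twist": [-4,-4,-4,-4,-4,-4,-4,0]}}

```text
clock: 5.35
position: [0.4857, -0.095, 0.0801]
tool_rot: [3.141, -0.0, 1.636]
force: [-0.1, -0.5, -0.2]
grip_width: 0.0001
finger_force: 0.0
```

Request:
{"name": "move_arm", "arguments": {"gripper": [0,0,0,0,0], "linear": [[-0.9,0,0],[0,0,1],[0,0,0.8],[0,0,0],[0,0,0]], "twist": [0,0,0,0,0]}}

```text
clock: 5.85
position: [0.486, -0.1034, 0.0617]
tool_rot: [-3.141, -0.0, 1.634]
force: [-0.1, 0.3, -0.1]
grip_width: -0.0002
finger_force: 0.0
```

Run:
```python
from h import *
look()
S=viewer.grab_frame("scene");W=viewer.grab_frame("wrist")
cv2.imwrite("pics/d.png",np.hstack([cv2.resize(S["img"][120:200,240:320,::-1],(400,400),interpolation=0),cv2.resize(W["img"][180:300,240:400,::-1],(400,300),interpolation=0)[np.minimum(np.arange(400),299)]]))
```

```text
scene [287.8 157.4] 20 q 0.278 r 0.0651
top [375.3 265.1] 78 q 0.21 r 0.0624
tcp [ 0.4863 -0.1036  0.0622] yaw 1.634 O in tool xy [0.0355 0.0606] aligned q 0.22 [ 0.  -0.9 -0.8]
```

View pics/d.png

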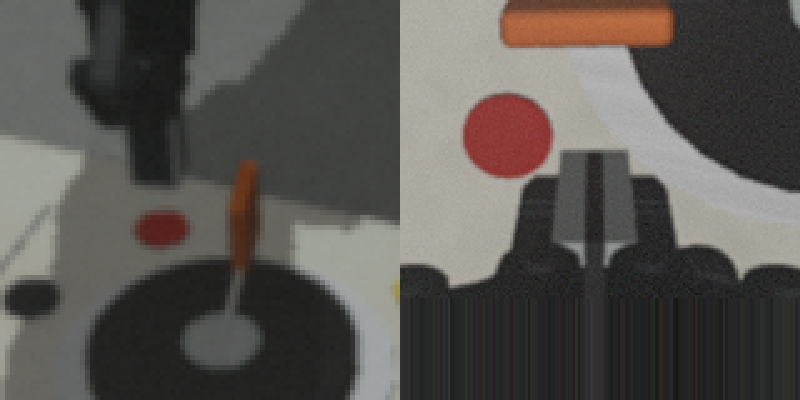

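The tips are at (271,157) in the scene and still about level with the tab top. In the wrist view the tab is ahead of them, centred and parallel. I'll go 2 cm lower and push.

Request:
{"name": "move_arm", "arguments": {"gripper": [0,0,0,0,0,0,0], "linear": [[0,0,0.7],[0,0,0.7],[0,0,0.5],[0,0,0],[0.6,0,0],[0.6,0,0],[0.4,0,0]], "twist": [0,0,0,0,0,0,0]}}

```text
clock: 6.75
position: [0.4853, -0.0871, 0.0433]
tool_rot: [3.141, -0.0, 1.634]
force: [0.3, -0.7, -0.7]
grip_width: 0.0002
finger_force: 0.0
```

Request:
{"name": "move_arm", "arguments": {"gripper": [0,0,0,0,0,0,0,0], "linear": [[0.3,0,0],[0.3,0,0],[0.44,-0.09,0],[0.44,-0.09,0],[0.44,-0.09,0],[0.44,-0.09,0],[0,0,0],[0,0,0]], "twist": [0,0,4,4,4,4,0,0]}}

```text
clock: 7.55
position: [0.4819, -0.0642, 0.0431]
tool_rot: [-3.142, 0.0, 1.357]
force: [-0.6, -0.4, -0.1]
grip_width: 0.0004
finger_force: 0.0
```

Run:
```python
from h import *
look()
S=viewer.grab_frame("scene");W=viewer.grab_frame("wrist");print(blob(W,"orange",(240,150,420,300)))
cv2.imwrite("pics/e.png",np.hstack([cv2.resize(S["img"][120:200,240:320,::-1],(400,400),interpolation=0),cv2.resize(W["img"][180:300,240:400,::-1],(400,300),interpolation=0)[np.minimum(np.arange(400),299)]]))
```

```text
scene [297.6 159.1] 18 q -0.052 r 0.0642
top None
tcp [ 0.4819 -0.0644  0.0431] yaw 1.356 O in tool xy [0.0134 0.0612] aligned q -0.058 [-0.3  0.7 -0.2]
(array([317.64437913, 238.99265246]), np.int32(1361), [279, 218, 75, 33])
```

View pics/e.png

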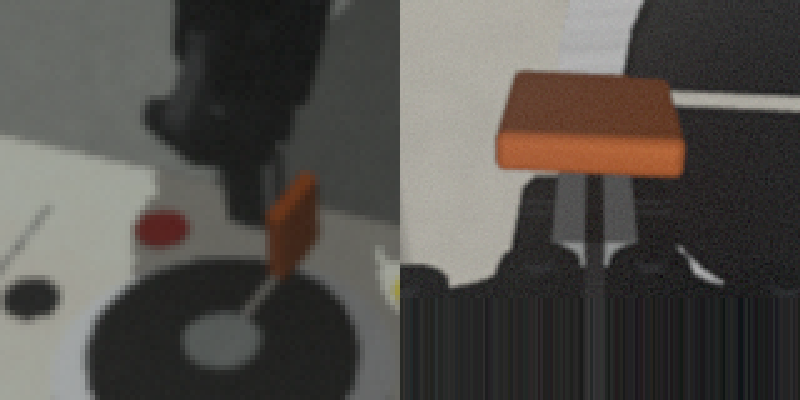

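The tab is moving. It now leans at crop (290,225), q≈-0.1, squarely in front of the fingers. I'll carry on along the arc.

Request:
{"name": "move_arm", "arguments": {"gripper": [0,0,0,0,0,0,0,0], "linear": [[0.43,-0.08,0],[0.43,-0.08,0],[0.43,-0.08,0],[0.43,-0.08,0],[0.43,-0.08,0],[0.43,-0.08,0],[0.43,-0.08,0],[0.43,-0.08,0]], "twist": [4,4,4,4,4,4,4,4]}}

```text
clock: 8.55
position: [0.4912, -0.0316, 0.043]
tool_rot: [-3.142, 0.001, 0.793]
force: [-0.5, -3.6, -0.4]
grip_width: 0.0001
finger_force: 1.5
```

Request:
{"name": "move_arm", "arguments": {"gripper": [0,0,0,0,0,0,0,0], "linear": [[0.43,-0.08,0],[0.43,-0.08,0],[0.43,-0.08,0],[0.43,-0.08,0],[0.43,-0.08,0],[0.43,-0.08,0],[0.43,-0.08,0],[0,0,0]], "twist": [4,4,4,4,4,4,4,0]}}

```text
clock: 9.35
position: [0.5132, -0.0099, 0.043]
tool_rot: [3.142, 0.0, 0.306]
force: [-0.2, 0.1, -0.2]
grip_width: -0.0004
finger_force: 0.0
```

```bash
cat >> h.py <<'E'
def wl(box=(240,130,420,300)):
    W=viewer.grab_frame("wrist");b=blob(W,"orange",box);print("wrist",b)
    h=cv2.cvtColor(W["img"],cv2.COLOR_RGB2HSV);m=np.zeros(h.shape[:2],np.uint8);x0,y0,x1,y1=box
    m[y0:y1,x0:x1]=cv2.inRange(h,*map(np.array,HSV["orange"]))[y0:y1,x0:x1]
    m[:]=cv2.morphologyEx(m,cv2.MORPH_OPEN,np.ones((3,3)))
    # top face = bright part
    v=h[...,2]; t=((m>0)&(v>150)).astype(np.uint8); c=max(cv2.findContours(t,0,2)[0],key=cv2.contourArea)
    r=cv2.minAreaRect(c);bx=cv2.boxPoints(r);P=np.array([plane(W,p,.096)[:2] for p in bx]);ce=P.mean(0)-O
    e=[P[1]-P[0],P[2]-P[1]];L=max(e,key=np.linalg.norm);L=L*np.sign(L@ce)
    q=lambda u:(np.arctan2(-u[1],-u[0])-YAW+np.pi)%(2*np.pi)-np.pi
    print("top face sizes",[np.linalg.norm(a).round(4) for a in e],"centre r",np.hypot(*ce).round(4),"q centre",q(ce).round(3),"q edge",q(L).round(3))
    bl=blob(W,"blue",(0,0,640,400));print("blue",bl,plane(W,bl[0],.052).round(4) if bl else "")
    return W
E
python3 - <<'E'
from h import *
look();W=wl()
S=viewer.grab_frame("scene")
cv2.imwrite("pics/f.png",np.hstack([cv2.resize(S["img"][120:220,250:370,::-1],(400,333)),cv2.resize(W["img"][100:300,190:430,::-1],(400,333))]))
E
```

```text
scene [314.3 175.1] 24 q -1.084 r 0.0601
top None
tcp [ 0.513 -0.01   0.043] yaw 0.31 O in tool xy [0.0134 0.0613] aligned q -1.104 [-0.   0.2  0.4]
wrist (array([319.04275184, 235.05552826]), np.int32(2035), [280, 212, 75, 40])
top face sizes [np.float64(0.0064), np.float64(0.0318)] centre r 0.0618 q centre -1.138 q edge -1.139
blue (array([268.78159757, 159.37815976]), np.int32(989), [249, 139, 41, 41]) [0.5475 0.0294 0.052 ]
```

View pics/f.png

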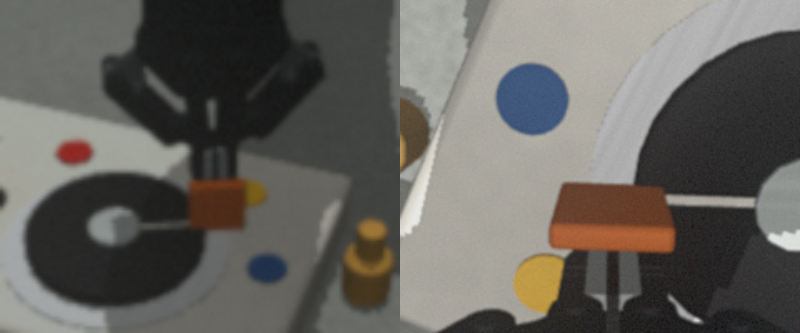

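The tab is at wrist crop (612,215), q=-1.138 measured both from its centre and its edge, and blue is at (0.5475,0.0294) as before. About 17.9° remains.

Request:
{"name": "move_arm", "arguments": {"gripper": [0,0,0,0,0,0,0,0], "linear": [[0.38,-0.08,0],[0.38,-0.08,0],[0.38,-0.08,0],[0.32,-0.06,0],[0.21,-0.04,0],[0.16,-0.03,0],[0,0,0],[0,0,0]], "twist": [3.5,3.5,3.5,3,2,1.5,0,0]}}

```text
clock: 10.35
position: [0.5303, -0.003, 0.0431]
tool_rot: [-3.142, -0.0, 0.012]
force: [-1.3, -0.7, -1.2]
grip_width: 0.0001
finger_force: 0.6
```

```bash
python3 -c "
from h import *;look();wl()"
```

```text
scene [313.6 181.1] 25 q -1.383 r 0.0589
top None
tcp [ 0.5303 -0.0029  0.0431] yaw 0.011 O in tool xy [0.0135 0.0615] aligned q -1.403 [-1.4 -0.6 -0.1]
wrist (array([320.18632911, 235.74582278]), np.int32(1975), [281, 213, 75, 39])
top face sizes [np.float64(0.0065), np.float64(0.0318)] centre r 0.0618 q centre -1.428 q edge -1.431
blue (array([262.12632696, 206.35350318]), np.int32(942), [243, 188, 39, 37]) [0.5474 0.0293 0.052 ]
```

q=-1.43, about 2 mm from the dot's centre, so that is well within tolerance. Back off, lift and go over the button.

Request:
{"name": "move_arm", "arguments": {"gripper": [0,0,0,0,0,0], "linear": [[-0.5,0,0],[-1.5,0,0],[0,0,0],[0,0,-3],[0,0,-3],[0,0,0]], "twist": [0,0,0,0,0,0]}}

```text
clock: 11.1
position: [0.5127, -0.0031, 0.1064]
tool_rot: [-3.141, -0.006, 0.01]
force: [0.6, 0.3, -0.4]
grip_width: 0.0
finger_force: 0.0
```

Request:
{"name": "move_arm", "arguments": {"gripper": [0,0,0,0,0,0,0,0], "linear": [[-0.5,3.5,0],[-0.5,3.5,0],[-0.5,3.5,0],[-0.5,3.5,0],[-0.5,3.5,0],[-0.6,3.3,0],[0,0,0],[0,0,0]], "twist": [0,0,0,0,0,0,0,0]}}

```text
clock: 11.9
position: [0.4815, -0.2119, 0.1027]
tool_rot: [-3.141, 0.0, 0.009]
force: [-0.8, 0.9, 0.3]
grip_width: 0.0003
finger_force: 0.0
```

Run:
```python
from h import *
look()
W=viewer.grab_frame("wrist");b=blob(W,"green",(150,100,500,399));print(b)
T=viewer.grab_frame("top");print(blob(T,"orange",(300,175,420,300)))
S=viewer.grab_frame("scene");g=blob(S,"green",(175,140,300,240));print(g)
```

```text
scene [314.3 181.5] 48 q -1.399 r 0.0604
top [335.2 227.6] 40 q -1.415 r 0.061
tcp [ 0.4819 -0.2105  0.1029] yaw 0.012 O in tool xy [ 0.0643 -0.1455] aligned q -1.402 [-0.3  0.2 -0.5]
(array([318.79373368, 212.59878155]), np.int32(1149), [299, 194, 40, 38])
(array([334.45, 227.5 ]), np.int32(40), [325, 226, 19, 4])
(array([225.14563107, 159.47572816]), np.int32(103), [219, 155, 13, 10])
```

The selector stayed put and the tool is over the button. I'll descend close, then press in small steps, watching the force.

Request:
{"name": "move_arm", "arguments": {"gripper": [0,0,0,0,0], "linear": [[0,0,2.5],[0,0,2.5],[0,0,1],[0,0,0.2],[0,0,0]], "twist": [0,0,0,0,0]}}

```text
clock: 12.65
position: [0.4818, -0.2114, 0.0415]
tool_rot: [3.142, -0.0, 0.011]
force: [-0.4, 0.2, 1.3]
grip_width: 0.0003
finger_force: 0.0
```

Request:
{"name": "move_arm", "arguments": {"gripper": [0,0,0,0], "linear": [[0,0,0.2],[0,0,0.2],[0,0,0.2],[0,0,0]], "twist": [0,0,0,0]}}

```text
clock: 13.05
position: [0.4819, -0.2116, 0.0352]
tool_rot: [3.141, -0.001, 0.01]
force: [1.3, -0.3, 1.9]
grip_width: 0.0001
finger_force: 1.1
```

Request:
{"name": "move_arm", "arguments": {"gripper": [0,0,0], "linear": [[0,0,0.2],[0,0,0.2],[0,0,0]], "twist": [0,0,0]}}

```text
clock: 13.35
position: [0.4819, -0.2116, 0.031]
tool_rot: [3.141, -0.001, 0.011]
force: [1.2, -1.0, 4.2]
grip_width: -0.0003
finger_force: 2.3
```

Request:
{"name": "move_arm", "arguments": {"gripper": [0,0,0], "linear": [[0,0,0.2],[0,0,0],[0,0,0]], "twist": [0,0,0]}}

```text
clock: 13.65
position: [0.482, -0.2116, 0.0304]
tool_rot: [3.141, -0.001, 0.01]
force: [-5.2, 3.5, 32.4]
grip_width: 0.0002
finger_force: 16.5
```

The force rose to 32 N at the stop, so the button is fully down. Lift off.

Request:
{"name": "move_arm", "arguments": {"gripper": [0,0,0,0,0,0,0], "linear": [[0,0,-0.5],[0,0,-2],[0,0,-3.5],[0,0,-3.5],[0,0,0],[0,0,0],[0,0,0]], "twist": [0,0,0,0,0,0,0]}}

```text
clock: 14.35
position: [0.4809, -0.2112, 0.1233]
tool_rot: [-3.141, 0.001, 0.01]
force: [-0.2, -0.0, -0.1]
grip_width: -0.0002
finger_force: 0.0
```

Run:
```python
from h import *
look()
S,T=viewer.grab_frame("scene"),viewer.grab_frame("top");print(blob(S,"green",(175,140,300,240)),monitor.observe()["force"])
p=blob(T,"orange",(300,175,420,300))[0];print("indenter px top should be unmoved:",cv2.absdiff(T["img"],cv2.imread("pics/top0.png")[...,::-1])[240:270,270:295].max(),cv2.absdiff(S["img"],cv2.imread("pics/scene0.png")[...,::-1])[225:260,240:270].max())
print(bot.job_done())
```

```text
scene [314.3 181.4] 47 q -1.397 r 0.0604
top [334.8 227.5] 43 q -1.42 r 0.0616
tcp [ 0.4809 -0.2113  0.1231] yaw 0.01 O in tool xy [ 0.0651 -0.1463] aligned q -1.403 [ 0.  -0.1  0.2]
(array([225.16504854, 159.42718447]), np.int32(103), [219, 155, 13, 10]) [-0.00059089  0.33651144  0.39457463]
indenter px top should be unmoved: 20 7
the job is handed in; nothing more can be done
None
```

The job is handed in, verdict not reported: the selector points at the blue dot (about 2–3 mm off its centre), the green button was pressed to its stop and is up again, and the pictures show no movement of the indenter or jar; I did not check the test block separately.

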